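Lock the cleaning tablet away in the child-proof tub

TASK

Put the loose cleaning tablet back into the open tub standing in the upturned step stool, then close the tub with its child-proof cap: set the cap over the neck, press it down against the sprung seal and twist it clockwise until its inner lugs catch under the lugs of the neck, and let it spring up locked. Press enough to turn it freely and do not force the twist. Leave the other things on the stool and the table where they are.

Things in the scene. Friction and masses are not known exactly. Their poses are not given: they have to be found in the camera images.
- stool: Upturned grey plastic step stool, fixed, 250 (x) x 480 (y) mm: floor 6 mm thick, rim 34 mm high, thin ribs 24 mm high making six compartments 117 x 126 mm (centres x +-58, y 0 and +-125 mm). A leg arch 36 mm wide, 88 mm high, stands at each end (y +-214, spans x +-105 mm). Origin: centre of underside. Tub, cap and tablet start on its floor, each in its own compartment.
- tub: White open tub, fixed to the stool by a black suction foot 92 mm across. Body 86 mm across up to 40 mm, sloping shoulder to 49 mm, neck 54 mm across tapering to 48 mm at its rim, 70 mm high (heights from its base); inner floor 4 mm up. Two lugs stick out of the neck on its +x and -x sides. Origin: centre of its base, z up the axis.
- tub_lug (a point): Underside of the tub's +x neck lug (same at -x): reaches 36 mm from the axis, 32 degrees to either side, 66 to 70 mm high. Below it, a tooth (down to 61.5 mm) at its counter-clockwise end seen from above, and a stop (down to 54 mm) at its clockwise end; between them the pocket for a cap lug. So the cap turns in clockwise, passing below the tooth, up to the stop.
- seal (a joint): Sprung black seal ring in the tub's mouth, opening 34 mm across. 0 = up (top 81 mm above the tub's base), grows as pressed, 0.010 m = fully down. Pushes up with 5 N at 0, 10 N at 0.010. The cap can turn under the teeth only while this is beyond about 0.0065; a locked cap holds it near 0.002.
- cap: White round cap, 84 mm across, loose, about 45 g, lying mouth down. Skirt and disc 22 mm high, 18 mm deep inside, a grip bar on top. Origin: centre of its lower edge, z up. Origin heights above the tub's base: 63 mm on touching the seal, 53 mm fully pressed, 61 mm locked. Locked with the bar in line with the tub's two lugs (about 9 degrees of play).
- cap_bar (a point): Middle of the cap's grip bar, on the cap's axis: 60 mm long along the cap's x, 14 mm wide along its y, from 22 to 44 mm above the cap's lower edge.
- cap_lug (a point): The cap's +x inner lug (same at -x), below an end of the bar at the lower edge, 5 mm thick, 10 mm wide, reaching in to 30 mm from the axis. The cap drops over the neck only with the bar 48 to 132 degrees counter-clockwise, seen from above, of the line through the tub's lugs (65 is good); then press and turn it clockwise into line.
- tablet: Loose off-white cleaning tablet, a plain disc 22 mm across and 12 mm high, about 15 g, lying flat. Origin: centre of its underside.
- plain_lid: Bystander: plain white screw lid, 60 mm across, 14 mm high, in a compartment. Origin: centre of its underside.
- foot: Bystander: black rubber stool foot, a cone stump 42 mm across and 28 mm high, in a compartment. Origin: centre of its underside.
- tape: Bystander: grey roll of tape lying flat, 64 mm across, 22 mm high, hole 44 mm, in a compartment. Origin: centre of its underside.
- mug: Bystander: white mug, 80 mm across, 90 mm high, on the table left of the stool. Origin: centre of its underside.
- brush: Bystander: hand brush about 200 mm long lying on the table right of the stool.
- cleaner: Bystander: white bottle, 64 mm across, 170 mm high, on the table to the right. Origin: centre of its underside.
- sponge_box: Bystander: cardboard box 70 x 110 x 50 mm high on the table to the left. Origin: centre of its underside.

How it is judged:
By the outcome, as a careful person would: the job done as asked, in the order asked, and still so for the second after the job is handed in, with the robot touching nothing.
It also fails if it takes over 51 s, if anything falls off the work surface, if the arm or the gripper's body presses on something with over 40 N, if the wrist force passes 120 N, or if a joint passes its speed limit or range.

ROBOT

A 6-joint arm with a two-finger parallel gripper is mounted at the origin on the work surface. World frame = base frame: x ahead of the robot, y to its left, z up, the work surface at z = 0. Lengths are in mm, angles in degrees, forces in N, time in s.
With the tool pointing down it reaches from about 375 to 900 mm from the base axis. Payload 3.1 kg.
Tool frame: the origin (TCP) lies midway between the tips of the shut fingers; the grasp point (between the pads) lies 19 mm behind it (bot.hold_point_z is the distance from the TCP to the grasp point, in mm); y points along the fingers, x is the direction in which the jaws open and shut, and the axes are right-handed (so a half turn about y gives the same grasp; the last joint's range is limited). The gripper opens to 85 mm and grips with 20 to 120 N. Pads are 22 mm wide; open, the fingers measure 114 mm over their backs; the gripper's body (76 mm by 85 mm) begins 54 mm behind the grasp point. The pads swing forward as they close: fully open they stand 13 mm farther back than shut.
Start: joints at [-73.94, 30.224, 82.088, -0, 67.689, -10.227], TCP at [276.813, -560.331, 204.01] pointing down, gripper open.
Joint ranges: [-176.69, 176.69], [-43.24, 126.21], [12.49, 139.97], [-82, 262], [0, 151.66], [-163.58, 163.58]. Speed limits (degrees/s): [159.86, 159.86, 180, 180, 180, 180].

INTERFACE

Orientations are given as [roll, pitch, yaw] about the fixed x, y, z axes, in that order (R = Rz(yaw) Ry(pitch) Rx(roll)).
In Python, from plant import bot, command_gripper, viewer, telemetry gives the robot as it stands. Calls block until the motion is done:
- bot.goto(position, orientation): joint-space move of the TCP to a pose.
- bot.line_to(position, rot=None, velocity=150, guard=None): straight line of the TCP; rot=None keeps the orientation; velocity is the mean speed in mm/s. With guard (N) it stops when the force on the tool has changed by that much, and returns True; else False.
- bot.goto_joints(angles): joint-space move.
- command_gripper(opening): opening from 0.0 (shut) to 1.0 (fully open); the grip force is fixed at half the most; returns when the fingers have stopped.
- bot.hold(seconds).
- bot.ik(position, orientation): joint angles nearest the present ones, or None.
- viewer.get_image(name): name is "scene" or "top" or "wrist"; returns the picture (384x512x3 uint8, red, green, blue); there is no depth.
- viewer.get_calibration(name): a dict with "K" (3x3 intrinsics, pixels), "extrinsics" (4x4, takes a point from world to camera coordinates). Camera axes: x right, y up, looking along -z (the intrinsics and any distortion apply to the point x, -y, -z); pixel columns grow to the right and rows downward; lengths in mm; the calibration is good to about 2 mm. The wrist camera is an equidistant fisheye: a pixel r from the principal point sees the ray r / f radians off the axis. A picture is of the moment at which its call begins: read the wrist's pose just before it. get_calibration takes no time and is no camera call; for the wrist camera it gives the pose at the moment of the call.
A pose or a line that the arm cannot do raises bot.Unreachable and nothing moves.
- bot.finish_job(): hands the job in, once; it reports no verdict.
Readings, each from a call of its own:
- telemetry.get_time_s(): time.
- telemetry.get_joint_positions(): joint angles.
- telemetry.get_joint_vel(): joint speeds.
- telemetry.get_effort(): joint torques, N m.
- telemetry.get_tcp_pos(): TCP position.
- telemetry.get_orientation(): TCP orientation.
- telemetry.get_contact_force(): force on the tool from outside, world axes, zero at the start.
- telemetry.get_torque(): the same for the moment, N m.
- telemetry.get_width(): opening from 0.0 (shut) to 1.0 (fully open).
Only numpy, scipy, OpenCV 4.12 (cv2) and the standard library are available. Lean on these libraries where they do the work, as an engineer would, in place of code of your own. Each camera call takes 0.05 s, during which the arm holds its last target.

## Working session

There is one attempt and no reset: what is moved stays moved. The work goes in short steps, each a Python script; the robot and the scene stay as the last script left them, time stands still between calls to the robot, and variables do not carry over. Pictures are saved under pics/ and viewed, and the job is handed in when it is done.

```bash
ls; mkdir -p pics
python3 - <<'E'
from plant import bot, command_gripper, viewer, telemetry
import cv2
for n in ["scene","top","wrist"]:
    c=viewer.get_calibration(n); print(n,c)
    cv2.imwrite(f"pics/{n}0.png",cv2.cvtColor(viewer.get_image(n),cv2.COLOR_RGB2BGR))
print(telemetry.get_time_s(),telemetry.get_orientation(),telemetry.get_width(),bot.hold_point_z)
E
```

```text
pics
scene {'K': array([[458.6531319 ,   0.        , 258.61523298],
       [  0.        , 458.6531319 , 194.15103742],
       [  0.        ,   0.        ,   1.        ]]), 'extrinsics': array([[-7.25869826e-02,  9.97324462e-01,  8.66301961e-03,
         5.94840046e+01],
       [-6.70713699e-01, -5.52405398e-02,  7.39656418e-01,
         3.24531293e+02],
       [ 7.38155989e-01,  4.78790216e-02,  6.72928923e-01,
        -1.65622093e+03],
       [ 0.00000000e+00,  0.00000000e+00,  0.00000000e+00,
         1.00000000e+00]])}
top {'K': array([[449.98362617,   0.        , 261.66152929],
       [  0.        , 449.98362617, 186.50615996],
       [  0.        ,   0.        ,   1.        ]]), 'extrinsics': array([[ 2.78116394e-02, -9.99613181e-01, -3.58361016e-05,
        -2.79740765e+01],
       [ 9.96639610e-01,  2.77261443e-02,  7.70762580e-02,
        -5.64867814e+02],
       [-7.70454498e-02, -2.17933277e-03,  9.97025200e-01,
        -1.33483224e+03],
       [ 0.00000000e+00,  0.00000000e+00,  0.00000000e+00,
         1.00000000e+00]])}
wrist {'K': array([[297.31863964,   0.        , 249.64124012],
       [  0.        , 297.31863964, 189.3590096 ],
       [  0.        ,   0.        ,   1.        ]]), 'extrinsics': array([[ 4.42051063e-01, -8.96988749e-01, -1.42913018e-03,
        -6.25123202e+02],
       [ 8.63504152e-01,  4.25979478e-01, -2.70003822e-01,
         3.47484746e+01],
       [ 2.42799171e-01,  1.18121417e-01,  9.62858190e-01,
        -3.77187617e+02],
       [ 0.00000000e+00,  0.00000000e+00,  0.00000000e+00,
         1.00000000e+00]])}
0.15 [-89.98264925   0.09220924 -63.71347017] 0.9972682792067724 18.700000000000003
```

View pics/scene0.png

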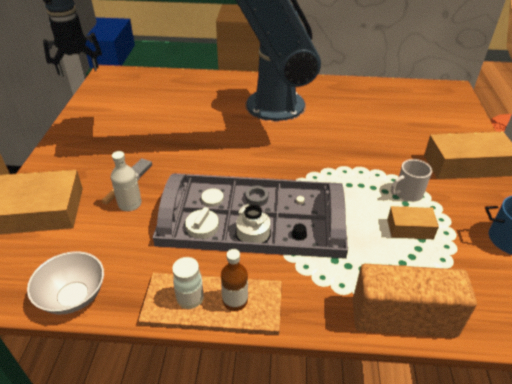

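View pics/top0.png

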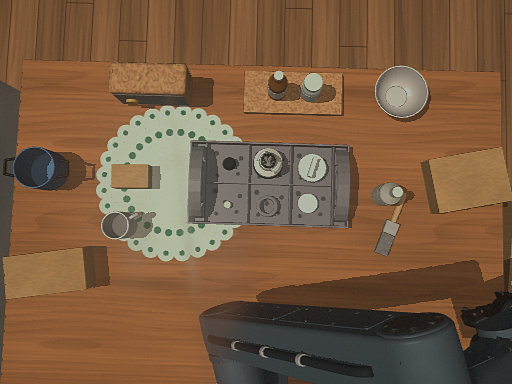

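View pics/wrist0.png

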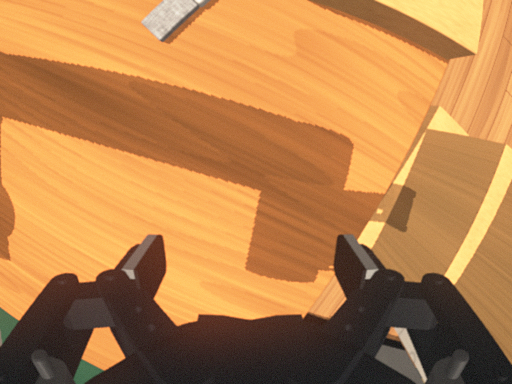

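Run:
```python
import cv2
im=cv2.imread("pics/top0.png")[135:235,180:360]
cv2.imwrite("pics/top0z.png",cv2.resize(im,None,fx=4.4,fy=4.4,interpolation=cv2.INTER_CUBIC))
```

```text
(no output)
```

View pics/top0z.png

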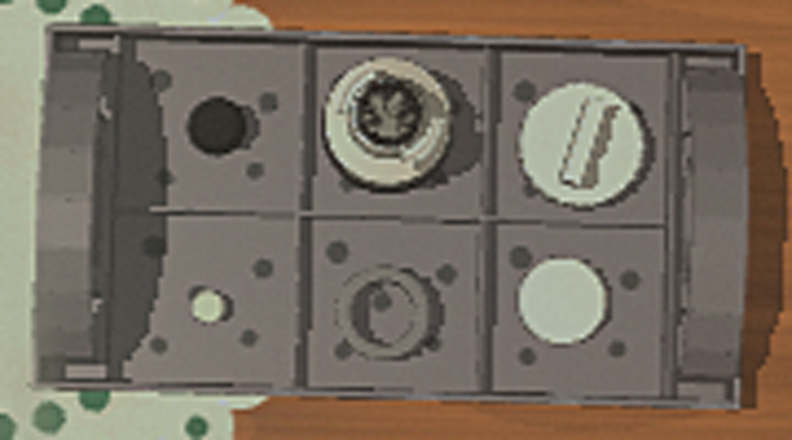

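```bash
cat > h.py <<'E'
import numpy as np, cv2
def ray(c,u,v,fish=False):
    K=c["K"];E=c["extrinsics"]
    a=(u-K[0,2])/K[0,0]; b=(v-K[1,2])/K[1,1]
    if fish:
        r=np.hypot(a,b); s=np.sin(r)/r if r>1e-9 else 1.0
        d=np.array([a*s,-b*s,-np.cos(r)])
    else: d=np.array([a,-b,-1.0])
    R=E[:3,:3]; o=-R.T@E[:3,3]; d=R.T@d
    return o,d/np.linalg.norm(d)
def onplane(c,u,v,z,fish=False):
    o,d=ray(c,u,v,fish); return o+d*(z-o[2])/d[2]
def proj(c,p,fish=False):
    E=c["extrinsics"];K=c["K"]; q=E[:3,:3]@np.asarray(p,float)+E[:3,3]
    x,y,z=q[0],-q[1],-q[2]
    if fish:
        n=np.hypot(x,y); th=np.arctan2(n,z); k=th/n
        return np.array([K[0,0]*x*k+K[0,2],K[1,1]*y*k+K[1,2]])
    return np.array([K[0,0]*x/z+K[0,2],K[1,1]*y/z+K[1,2]])
E
python3 - <<'E'
from h import *
from plant import bot, viewer, telemetry
c=viewer.get_calibration("top")
P=lambda zx,zy:(180+(zx+.5)/4.4-.5,135+(zy+.5)/4.4-.5)
np.set_printoptions(precision=1,suppress=True)
for n,zx,zy,z in [("tablet",208,306,18),("tub",389,113,76),("cap",584,145,28),("capbarA",605,98,50),("capbarB",572,185,50),("lid",562,300,20),("stool c TL",50,30,34),("TR",745,47,34),("BL",36,385,34),("BR",740,405,34)]:
    print(n,onplane(c,*P(zx,zy),z))
cw=viewer.get_calibration("wrist");E=cw["extrinsics"]
print("wristcam",-E[:3,:3].T@E[:3,3], -E[2,:3])
E
```

```text
tablet [509.5  91.   18. ]
tub [638.1 -28.7  76. ]
cap [ 626.4 -163.2   28. ]
capbarA [ 655.9 -174.3   50. ]
capbarB [ 596.4 -153.2   50. ]
lid [ 520.2 -151.1   20. ]
stool c TL [694.6 204.3  34. ]
TR [ 696.1 -271.3   34. ]
BL [452.4 204.   34. ]
BR [ 452.1 -271.1   34. ]
wristcam [ 337.9 -531.   371.8] [-0.2 -0.1 -1. ]
```

Run:
```python
from h import *
from plant import bot, viewer, telemetry
print(bot.ik([480,-250,320],[-90,0,-90]),bot.ik([570,-95,135],[-90,0,-90]))
bot.goto([480,-250,320],[-90,0,-90]); print(telemetry.get_time_s())
bot.goto([570,-95,135],[-90,0,-90]); print(telemetry.get_time_s())
bot.hold(0.2)
c=viewer.get_calibration("wrist"); im=viewer.get_image("wrist")
np.savez("w1.npz",K=c["K"],extrinsics=c["extrinsics"])
cv2.imwrite("pics/w1.png",im[...,::-1]); print(telemetry.get_time_s(),telemetry.get_tcp_pos(),telemetry.get_joint_positions())
```

```text
[-39.34729019  16.83152518  85.16283477   0.          78.00564006
  50.65270981] [-20.53694034  31.66285063  92.78902663   0.          55.54812274
  69.46305966]
1.5917
2.6
2.85 [570.54664988 -96.28816591 136.21535906] [-2.06365512e+01  3.15636053e+01  9.27376613e+01 -5.80932973e-03
  5.55554593e+01  6.94565806e+01]
```

View pics/w1.png

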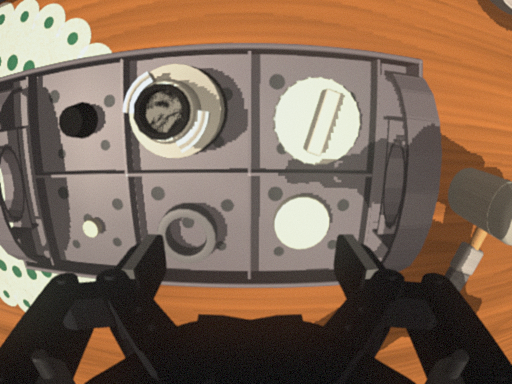

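Run:
```python
import cv2
im=cv2.imread("pics/w1.png")
a=cv2.resize(im[55:170,110:240],None,fx=5,fy=5,interpolation=cv2.INTER_CUBIC)
cv2.imwrite("pics/w1tub.png",a)
a=cv2.resize(im[65:175,262:372],None,fx=5,fy=5,interpolation=cv2.INTER_CUBIC)
cv2.imwrite("pics/w1cap.png",a)
```

```text
(no output)
```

View pics/w1tub.png

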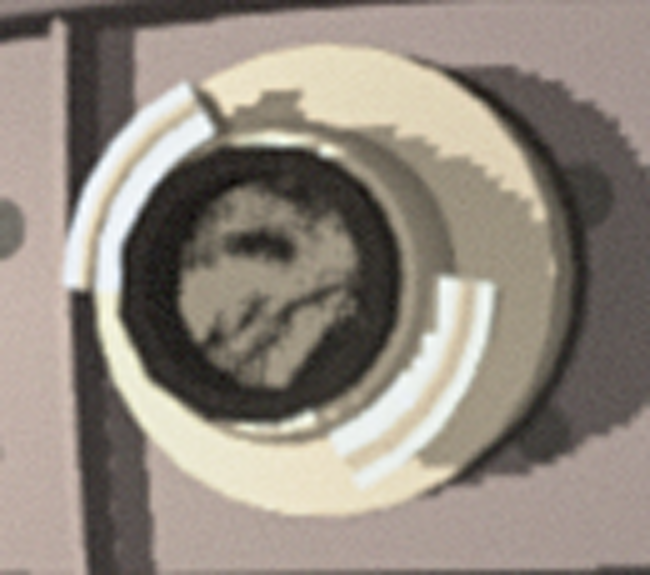

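View pics/w1cap.png

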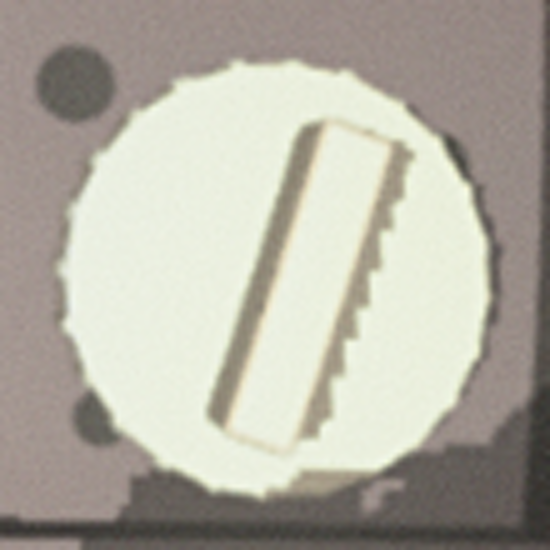

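Run:
```python
from h import *
c=dict(np.load("w1.npz")); np.set_printoptions(precision=1,suppress=True)
P=lambda x,y,x0,y0:(x0+(x+.5)/5-.5,y0+(y+.5)/5-.5)
L=[(187,82),(65,288),(362,487),(493,284)]
pts=np.array([onplane(c,*P(*p,110,55),76,True)[:2] for p in L]); print(pts)
ctr=pts.mean(0)
# diagonals: corner1 opposite corner3
print("tub",ctr,"radii",np.linalg.norm(pts-ctr,axis=1),"az",np.degrees(np.arctan2(*(pts-ctr).T[::-1])))
m=[(pts[0]+pts[1])/2,(pts[2]+pts[3])/2]; d=m[0]-m[1]; print("lugdir",np.degrees(np.arctan2(d[1],d[0])))
B=[(328,122),(395,148),(298,452),(228,430)]
b=np.array([onplane(c,*P(*p,262,65),50,True)[:2] for p in B]);print(b,"bar",b.mean(0))
d=(b[0]+b[1]-b[2]-b[3])/2;print("len",np.linalg.norm(d),"w",np.linalg.norm(b[0]-b[1]),np.linalg.norm(b[2]-b[3]),"ang",np.degrees(np.arctan2(d[1],d[0])))
im=cv2.imread("pics/w1.png"); 
hsv=cv2.cvtColor(im,cv2.COLOR_BGR2HSV)
# seal outer/dark, cap, lid, tablet
ct=cv2.cvtColor(im,cv2.COLOR_BGR2GRAY)
mask=(ct>205).astype(np.uint8)*255
cs,_=cv2.findContours(mask,cv2.RETR_EXTERNAL,cv2.CHAIN_APPROX_NONE)
for k in cs:
    a=cv2.contourArea(k); (x,y,w,h)=cv2.boundingRect(k)
    if a>60 and 60<x<400 and 60<y<260:
        h_=cv2.convexHull(k)[:,0]
        for z in (18,28):
            q=np.array([onplane(c,u,v,z,True)[:2] for u,v in h_]).astype(np.float32)
            (cx,cy),r=cv2.minEnclosingCircle(q); e=cv2.fitEllipse(q)
            print((x,y,w,h),a,z,cx,cy,r,e)
# seal
mk=(ct<60).astype(np.uint8)*255; s=np.zeros_like(mk); s[75:150,128:195]=mk[75:150,128:195]
cs,_=cv2.findContours(s,cv2.RETR_EXTERNAL,cv2.CHAIN_APPROX_NONE); k=max(cs,key=cv2.contourArea)
q=np.array([onplane(c,u,v,87,True)[:2] for u,v in cv2.convexHull(k)[:,0]]).astype(np.float32); print("seal",cv2.fitEllipse(q),cv2.boundingRect(k))
```

```text
[[671.8 -17.5]
 [640.1   4.7]
 [605.7 -44.6]
 [637.  -66.3]]
tub [638.6 -30.9] radii [35.8 35.7 35.7 35.5] az [  22.1   87.7 -157.4  -92.6]
lugdir 54.86374596272458
[[ 657.4 -165.1]
 [ 653.5 -177.4]
 [ 599.  -161.3]
 [ 602.8 -148.4]] bar [ 628.2 -163.1]
len 56.9796026647084 w 12.900503305582795 13.383140595533872 ang -16.76511848645287
(83, 221, 14, 16) 155.5 18 511.83428955078125 88.6446304321289 10.05842399597168 ((511.7135314941406, 88.52824401855469), (19.450162887573242, 20.01787757873535), 64.2800064086914)
(83, 221, 14, 16) 155.5 28 516.2471313476562 82.15394592285156 9.708146095275879 ((516.1304931640625, 82.04164123535156), (18.772682189941406, 19.32064437866211), 64.28112030029297)
(275, 198, 54, 51) 2107.5 18 521.4459228515625 -152.795166015625 29.359750747680664 ((521.2093505859375, -152.67056274414062), (57.88711166381836, 58.47914505004883), 144.5115203857422)
(275, 198, 54, 51) 2107.5 28 525.52392578125 -150.8761444091797 28.33711814880371 ((525.2955322265625, -150.755859375), (55.87080764770508, 56.44223403930664), 144.51144409179688)
(129, 78, 79, 80) 1097.5 18 633.1
[... 858 characters left out ...]
7266), 54.72926330566406)
(122, 72, 26, 40) 152.0 28 659.690185546875 13.04832649230957 22.689563751220703 ((659.306396484375, 12.792938232421875), (13.453173637390137, 44.18993377685547), 54.7292594909668)
(151, 64, 65, 30) 609.0 18 667.0817260742188 -33.30718994140625 34.3480339050293 ((665.9013061523438, -33.818294525146484), (32.93632125854492, 66.05220794677734), 156.94032287597656)
(151, 64, 65, 30) 609.0 28 666.0870361328125 -35.550086975097656 33.151649475097656 ((664.94775390625, -36.043392181396484), (31.789066314697266, 63.751522064208984), 156.94029235839844)
seal ((638.8883666992188, -31.71369743347168), (41.4161262512207, 44.175071716308594), 178.228759765625) (135, 85, 55, 54)
```

```bash
cat >> h.py <<'E'
from plant import bot, command_gripper, viewer, telemetry
def snap(n):
    c=viewer.get_calibration("wrist"); im=viewer.get_image("wrist")
    np.savez(n+".npz",K=c["K"],extrinsics=c["extrinsics"]); cv2.imwrite(f"pics/{n}.png",im[...,::-1])
def st(m=""):
    print(m,telemetry.get_time_s(),np.round(telemetry.get_tcp_pos(),2),np.round(telemetry.get_orientation(),2),np.round(telemetry.get_contact_force(),1),round(telemetry.get_width(),3))
E
python3 - <<'E'
from h import *
bot.goto([500,88,100],[-90,0,-90]); command_gripper(0.5); st()
snap("w2")
E
```

```text
4.1583 [500.19  87.59 100.01] [-89.99  -0.   -90.04] [ 0.4 -0.4  0.3] 0.503
```

View pics/w2.png

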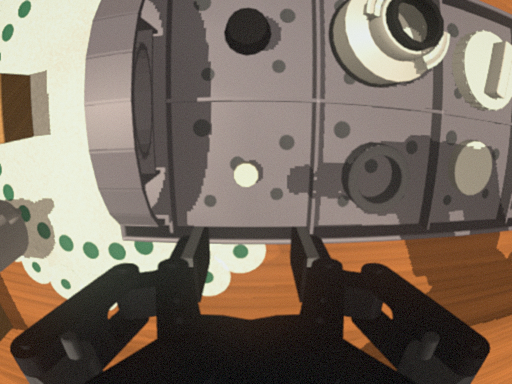

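```bash
cat > t.py <<'E'
from h import *
def tablet(n,box,z=18):
    c=dict(np.load(n+".npz")); im=cv2.imread(f"pics/{n}.png"); x0,x1,y0,y1=box
    g=cv2.cvtColor(im,cv2.COLOR_BGR2GRAY); m=np.zeros_like(g); m[y0:y1,x0:x1]=(g[y0:y1,x0:x1]>170)*255
    cs,_=cv2.findContours(m,cv2.RETR_EXTERNAL,cv2.CHAIN_APPROX_NONE); k=max(cs,key=cv2.contourArea)
    q=np.array([onplane(c,u,v,z,True)[:2] for u,v in k[:,0]]).astype(np.float32)
    return cv2.fitEllipse(q)
E
python3 - <<'E'
from t import *
print(tablet("w2",(225,270,150,200)))
E
```

```text
((511.0957946777344, 89.8240737915039), (20.209001541137695, 20.500408172607422), 121.52865600585938)
```

Run:
```python
from h import *
bot.goto([511.2,89.5,40],[-90,0,-90])
print(bot.line_to([511.2,89.5,10.5],velocity=80,guard=12)); st("down")
command_gripper(0.0); st("grip")
bot.line_to([511.2,89.5,110],velocity=150); st("up")
snap("w3")
```

```text
False
down 5.075 [511.33  89.51  10.89] [-89.98  -0.   -90.  ] [-0.2 -0.4  0. ] 0.497
grip 5.5583 [511.28  89.49  10.62] [-89.99  -0.   -90.  ] [-0.6 -0.8  0.4] 0.003
up 6.375 [510.54  89.5  109.52] [-90.07   0.   -90.  ] [-0.6  0.5 -0.1] 0.001
```

View pics/w3.png

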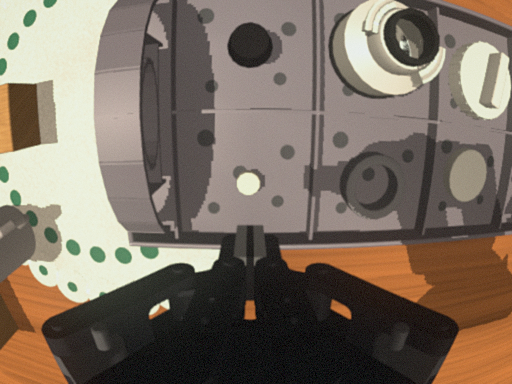

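Run:
```python
from t import *
print(tablet("w3",(225,270,160,205)))
c=dict(np.load("w3.npz"))
print(proj(c,[510.54,89.5,109.5],True),proj(c,[510.54,89.5,109.5+19],True))
E=c["extrinsics"];print(-E[:3,:3].T@E[:3,3],-E[2,:3])
im=cv2.imread("pics/w3.png"); cv2.imwrite("pics/w3z.png",cv2.resize(im[140:300,170:330],None,fx=3.6,fy=3.6,interpolation=cv2.INTER_CUBIC))
```

```text
((511.18927001953125, 89.83909606933594), (20.224777221679688, 20.38719940185547), 30.539487838745117)
[247.50319957 222.49640665] [247.29166498 235.4412476 ]
[579.02585971  88.22803967 277.95775834] [-2.71247269e-01 -3.01289825e-04 -9.62509651e-01]
```

View pics/w3z.png

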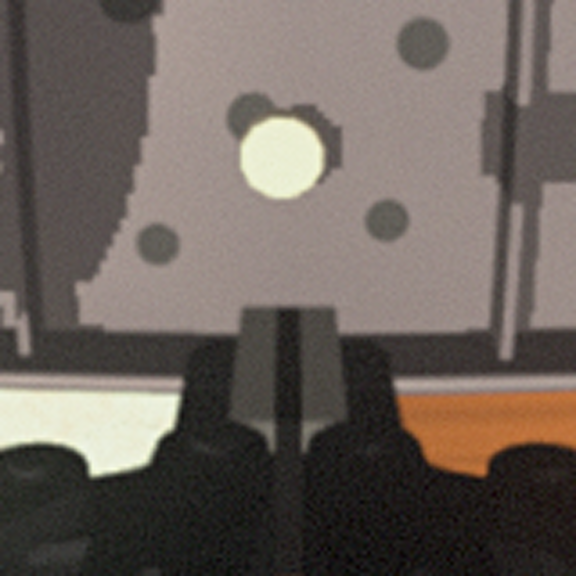

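Run:
```python
from h import *
np.set_printoptions(precision=1,suppress=True)
c=dict(np.load("w3.npz"))
for z in (0,5,10,15,20,25,30): print(z,[proj(c,[510.54+dx,89.5,109.5+z],True) for dx in(-11,0,11)])
print(proj(c,[521.5,94,120],True)-proj(c,[521.5,85,120],True))
```

```text
0 [array([247.6, 238.8]), array([247.5, 222.5]), array([247.4, 205.5])]
5 [array([247.5, 242.3]), array([247.5, 225.7]), array([247.4, 208.2])]
10 [array([247.5, 245.9]), array([247.4, 229. ]), array([247.3, 211.2])]
15 [array([247.4, 249.8]), array([247.3, 232.5]), array([247.3, 214.3])]
20 [array([247.4, 253.8]), array([247.3, 236.2]), array([247.2, 217.5])]
25 [array([247.3, 258.1]), array([247.2, 240.1]), array([247.1, 221. ])]
30 [array([247.2, 262.6]), array([247.1, 244.3]), array([247.1, 224.7])]
[-15.9   0. ]
```

Run:
```python
from h import *
bot.goto([505,55,30],[-90,0,-90]); st()
print(bot.line_to([505,55,0],velocity=30,guard=6)); st("touch")
snap("w4")
bot.line_to([505,55,30],velocity=100); st()
```

```text
6.8667 [504.03  55.03  28.92] [-9.020e+01  4.000e-02 -9.007e+01] [ 0.1 -0.   0.5] 0.002
False
touch 8.0167 [5.0512e+02 5.4980e+01 1.0000e-01] [-89.99  -0.   -90.  ] [-0.5  0.2 -0.1] 0.0
 8.5167 [505.32  54.96  30.45] [-8.993e+01 -1.000e-02 -9.000e+01] [-0.6 -0.5 -0.2] -0.001
```

View pics/w4.png

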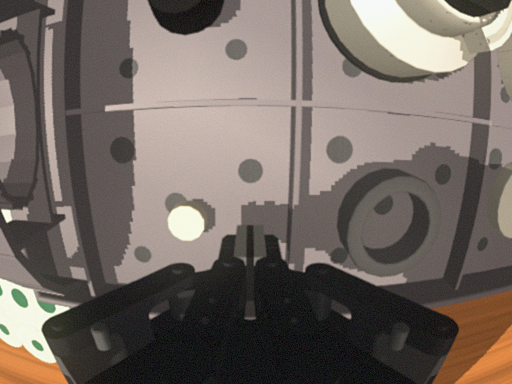

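Run:
```python
from h import *
bot.line_to([505,55,0],velocity=150)
print(bot.line_to([505,55,-24],velocity=25,guard=5)); st("touch")
snap("w5")
bot.line_to([505,55,25],velocity=100); st()
```

```text
True
touch 9.6583 [504.85  55.01 -21.2 ] [-90.03   0.   -90.  ] [-0.6 -0.1  5.7] -0.002
 10.325 [504.8   55.02  24.9 ] [-9.009e+01  1.000e-02 -9.000e+01] [ 0.2  0.6 -0.3] -0.001
```

View pics/w5.png

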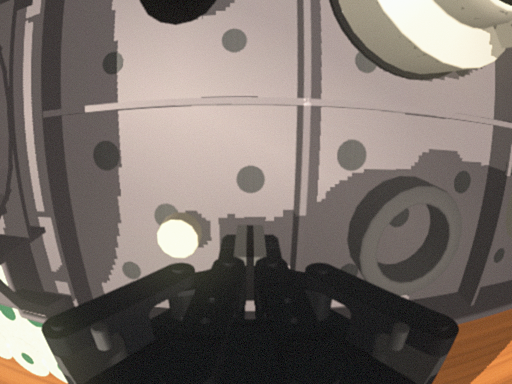

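Run:
```python
from h import *
command_gripper(0.5); 
bot.goto([511.2,89.5,10],[-90,0,-90])
print(bot.line_to([511.2,89.5,-16],velocity=80,guard=10)); st("down")
command_gripper(0.0); st("grip")
bot.line_to([511.2,89.5,100],velocity=150); st("up")
snap("w6")
im=cv2.imread("pics/w6.png"); cv2.imwrite("pics/w6z.png",cv2.resize(im[140:300,170:330],None,fx=3.6,fy=3.6,interpolation=cv2.INTER_CUBIC))
```

```text
False
down 11.5583 [510.92  89.04 -16.33] [-90.05   0.   -90.04] [ 0.6 -1.1  1.1] 0.5
grip 11.9167 [511.54  89.33 -15.35] [-8.994e+01 -2.000e-02 -8.998e+01] [-1.3 -1.3  4.1] 0.208
up 12.8417 [510.46  89.56  99.36] [-9.009e+01  1.000e-02 -9.000e+01] [-0.2 -0.9  0.2] 0.206
```

View pics/w6z.png

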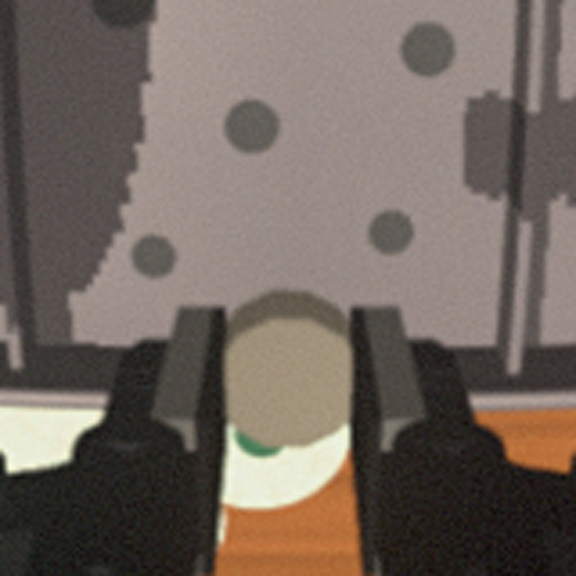

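Run:
```python
from h import *
c=dict(np.load("w6.npz"))
u,v=170+288.5/3.6-.5,140+381.5/3.6-.5
for z in (130,133,136): print(onplane(c,u,v,z,True), [ (onplane(c,u+17.8,v,z,True)-onplane(c,u-17.8,v,z,True))[1]])
```

```text
[510.11015127  88.27085729 130.        ] [np.float64(-18.35674580727843)]
[511.61059483  88.27098856 133.        ] [np.float64(-17.956979233199206)]
[513.11103839  88.27111984 136.        ] [np.float64(-17.55721265911997)]
```

Run:
```python
from h import *
for n in ("top","scene"):
    im=viewer.get_image(n)[...,::-1]; cv2.imwrite(f"pics/{n}7.png",im)
st()
a=cv2.imread("pics/top7.png")[140:260,150:350]; b=cv2.imread("pics/scene7.png")[120:260,150:350]
o=np.vstack([cv2.resize(a,None,fx=2.2*1.8,fy=2.2*1.8,interpolation=cv2.INTER_CUBIC)])
cv2.imwrite("pics/top7z.png",o); cv2.imwrite("pics/scene7z.png",cv2.resize(b,None,fx=4,fy=4,interpolation=cv2.INTER_CUBIC))
```

```text
12.9917 [510.37  89.53  98.91] [-9.014e+01  1.000e-02 -9.000e+01] [-0.4 -0.5  0.6] 0.211
```

View pics/top7z.png

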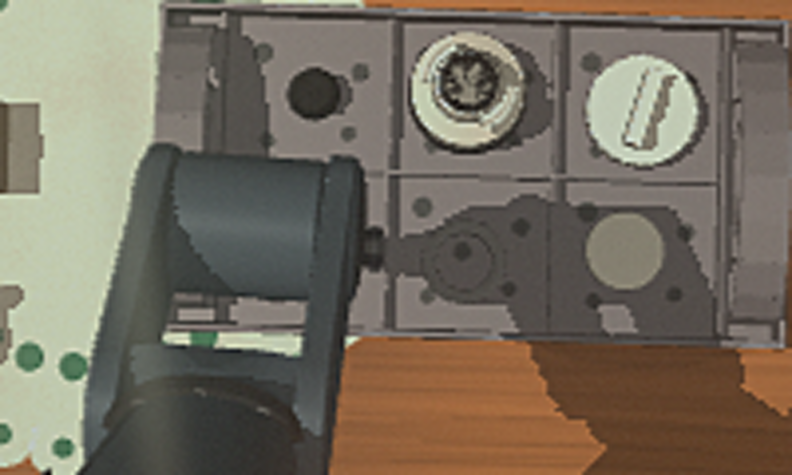

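View pics/scene7z.png

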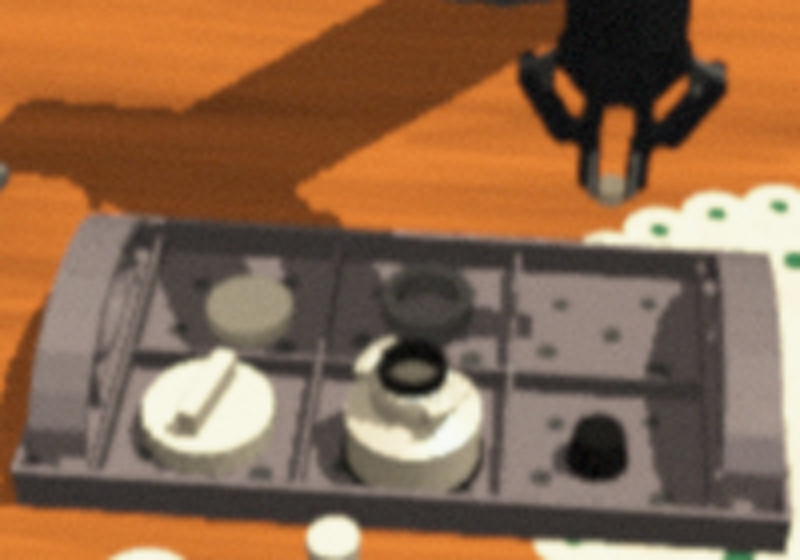

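View pics/w6.png

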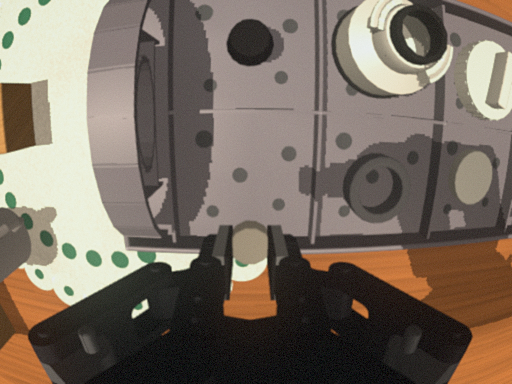

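Run:
```python
from h import *
np.set_printoptions(precision=1,suppress=True)
c=viewer.get_calibration("scene")
for zx,zy in ((612,187),(612,203),(645,197)):
  o,d=ray(c,150+zx/4-.4,120+zy/4-.4)
  for x in (496,511): print(zx,zy,o+d*(x-o[0])/d[0])
# check scene cal with the tub rim/seal centre and lid centre
o=onplane(c,150+414/4-.4,120+367/4-.4,87);print("seal",o, "lid",onplane(c,150+250/4-.4,120+303/4-.4,20),"capbar A",onplane(c,150+207/4,120+393/4,50))
w=dict(np.load("w6.npz"))
print("w6 lid",onplane(w,474,178,20,True),"seal",onplane(w,417,38,87,True))
t=viewer.get_calibration("top"); k=3.96
print("top lid",onplane(t,150+625/k-.4,140+251/k-.4,20),"seal",onplane(t,150+468/k-.4,140+81/k-.4,87))
```

```text
612 187 [496.   91.5 116.8]
612 187 [511.   90.7 128.7]
612 203 [496.   92.5 103.2]
612 203 [511.   91.6 115.4]
645 197 [496.  113.8 109.8]
645 197 [511.  112.6 121.9]
seal [644.8 -27.   87. ] lid [ 523.2 -150.2   20. ] capbar A [ 642.5 -157.    50. ]
w6 lid [ 521.4 -150.9   20. ] seal [633.2 -23.9  87. ]
top lid [ 519.7 -151.4   20. ] seal [637.3 -27.9  87. ]
```

Run:
```python
from h import *
bot.goto([576,-30,108],[-90,0,-90]); bot.hold(0.15); st()
snap("w8")
```

```text
13.7417 [574.76 -28.78 107.45] [-9.012e+01  5.000e-02 -8.993e+01] [-0.2  0.6 -0.1] 0.209
```

View pics/w8.png

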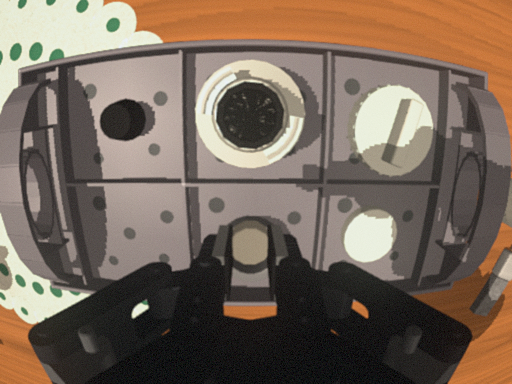

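Run:
```python
import cv2
im=cv2.imread("pics/w8.png")
cv2.imwrite("pics/w8z.png",cv2.resize(im[55:175,190:310],None,fx=4.9,fy=4.9,interpolation=cv2.INTER_CUBIC))
```

View pics/w8z.png

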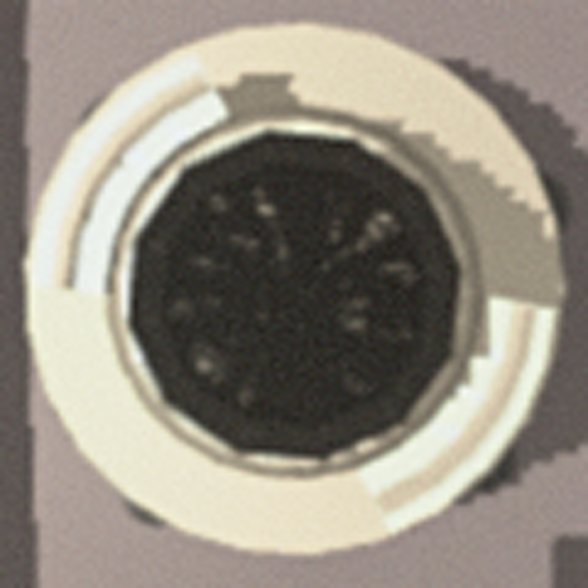

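Run:
```python
from h import *
np.set_printoptions(precision=1,suppress=True)
c=dict(np.load("w8.npz")); E=c["extrinsics"]; print("cam",-E[:3,:3].T@E[:3,3])
f=lambda x,y:(190+(x+.5)/4.9-.5,55+(y+.5)/4.9-.5)
print("seal",onplane(c,*f(297,295),87,True), "diam",np.linalg.norm(onplane(c,*f(133,295),87,True)-onplane(c,*f(460,295),87,True)))
print("body",onplane(c,*f(295,288),50,True),onplane(c,*f(295,288),46,True),"diam",np.linalg.norm(onplane(c,*f(27,288),46,True)-onplane(c,*f(563,288),46,True)))
L=[(203,58),(42,290),(388,530),(557,305)]
p=np.array([onplane(c,*f(*q),76,True)[:2] for q in L]);m=p.mean(0);print("lugs",m,np.linalg.norm(p-m,axis=1),np.degrees(np.arctan2(*(p-m).T[::-1])))
im=cv2.imread("pics/w8.png");g=cv2.cvtColor(im,cv2.COLOR_BGR2GRAY)
for nm,(x0,x1,y0,y1),z in (("cap",(345,440,75,180),28),("lid",(335,405,200,270),20)):
    k=np.zeros_like(g);k[y0:y1,x0:x1]=(g[y0:y1,x0:x1]>150)*255
    cs,_=cv2.findContours(k,cv2.RETR_EXTERNAL,cv2.CHAIN_APPROX_NONE);h=cv2.convexHull(max(cs,key=cv2.contourArea))[:,0]
    print(nm,cv2.fitEllipse(np.array([onplane(c,u,v,z,True)[:2] for u,v in h],np.float32)))
# held tablet
print("tablet", [onplane(c,251,246,z,True) for z in (135,141)])
cv2.imwrite("pics/w8c.png",cv2.resize(im[75:180,345:440],None,fx=5.6,fy=5.6,interpolation=cv2.INTER_CUBIC))
cv2.imwrite("pics/w8t.png",cv2.resize(im[200:290,190:310],None,fx=5,fy=5,interpolation=cv2.INTER_CUBIC))
```

```text
cam [643.4 -30.1 275.8]
seal [638.7 -30.5  87. ] diam 42.127923566351285
body [638.9 -30.2  50. ] [638.8 -30.2  46. ] diam 84.58167693048519
lugs [638.6 -30.7] [35.1 35.2 35.1 35.5] [  21.5   88.3 -159.1  -91.5]
cap ((629.4685668945312, -161.0375518798828), (83.00382232666016, 85.4495620727539), 16.097164154052734)
lid ((521.2241821289062, -151.2083740234375), (58.2114372253418, 59.86980438232422), 133.22259521484375)
tablet [array([572.6, -30.8, 135. ]), array([575.6, -30.8, 141. ])]
```

View pics/w8c.png

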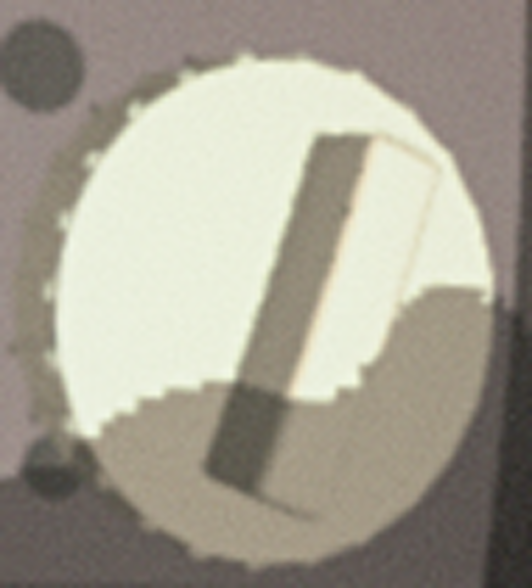

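View pics/w8t.png

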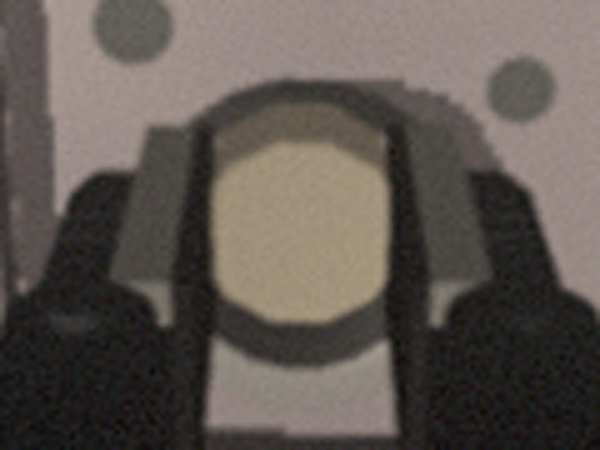

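Run:
```python
from h import *
bot.goto([638.3,-29.0,85],[-90,0,-90])
print(bot.line_to([638.3,-29.0,62.5],velocity=60,guard=6)); bot.hold(0.15); st()
snap("w9")
im=cv2.imread("pics/w9.png"); cv2.imwrite("pics/w9z.png",cv2.resize(im[150:290,180:320],None,fx=4.2,fy=4.2,interpolation=cv2.INTER_CUBIC))
```

```text
False
 14.8417 [638.59 -29.16  62.85] [-8.996e+01 -1.000e-02 -9.001e+01] [ 0.  -0.3 -0.6] 0.208
```

View pics/w9z.png

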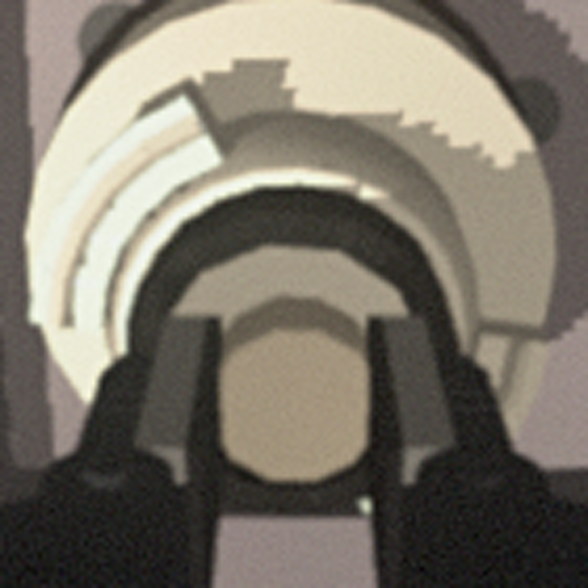

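Run:
```python
from h import *
command_gripper(0.5); st("open")
bot.line_to([638.3,-29.0,95],velocity=150)
bot.goto([570,-90,108],[-90,0,-90]); bot.hold(0.2); st()
snap("w10")
im=cv2.imread("pics/w10.png"); cv2.imwrite("pics/w10z.png",cv2.resize(im[60:180,120:380],None,fx=3,fy=3,interpolation=cv2.INTER_CUBIC))
```

```text
open 15.25 [638.35 -29.02  62.61] [-89.99  -0.   -90.  ] [-0.7 -0.3 -0.6] 0.503
 16.275 [570.72 -89.37 107.53] [-8.999e+01  1.000e-02 -8.994e+01] [-0.9  0.3 -0.5] 0.501
```

View pics/w10.png

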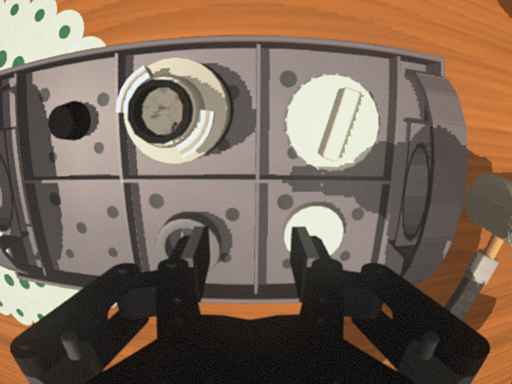

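View pics/w10z.png

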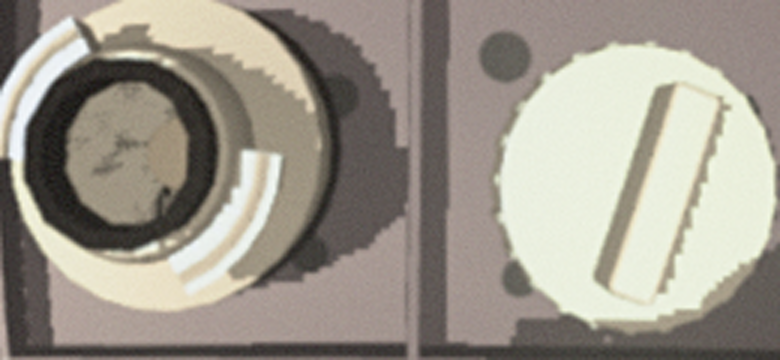

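Run:
```python
from h import *
np.set_printoptions(precision=1,suppress=True)
c=dict(np.load("w10.npz")); f=lambda x,y:(120+(x+.5)/3-.5,60+(y+.5)/3-.5)
B=[(675,83),(723,99),(655,305),(605,290)]
b=np.array([onplane(c,*f(*p),50,True)[:2] for p in B]);print(b.mean(0))
d=(b[0]+b[1]-b[2]-b[3])/2;print("len",np.linalg.norm(d),"w",np.linalg.norm(b[0]-b[1]),np.linalg.norm(b[2]-b[3]),"ang",np.degrees(np.arctan2(d[1],d[0])))
im=cv2.imread("pics/w10.png");g=cv2.cvtColor(im,cv2.COLOR_BGR2GRAY)
k=np.zeros_like(g);k[70:175,280:385]=(g[70:175,280:385]>150)*255
cs,_=cv2.findContours(k,cv2.RETR_EXTERNAL,cv2.CHAIN_APPROX_NONE);h=cv2.convexHull(max(cs,key=cv2.contourArea))[:,0]
print(cv2.fitEllipse(np.array([onplane(c,u,v,28,True)[:2] for u,v in h],np.float32)))
for p,r in (([628,-161.3,6],-107),([638.3,-29,100],-125.2+65-90),([638.3,-29,100],-125.2-90+65),([638.3,-29,60],-125.2-90)):
    for rr in (r,r+180): 
        q=bot.ik(p,[-90,0,rr]); print(rr,None if q is None else np.array(q))
```

```text
[ 628.3 -162.4]
len 57.83863298253377 w 13.917587604272194 14.517600779081686 ang -17.093358796616695
((625.19091796875, -155.47210693359375), (84.40254211425781, 102.7073745727539), 29.47469711303711)
-107 [-24.3  46.5  85.9  -0.   47.5  82.7]
73 [-24.3  46.5  85.9  -0.   47.5 -97.3]
-150.2 [-12.6  38.4  85.   -0.   56.6 137.6]
29.80000000000001 [-12.6  38.4  85.    0.   56.6 -42.4]
-150.2 [-12.6  38.4  85.   -0.   56.6 137.6]
29.80000000000001 [-12.6  38.4  85.    0.   56.6 -42.4]
-215.2 [ -12.6   41.5   86.3   -0.    52.2 -157.4]
-35.19999999999999 [-12.6  41.5  86.3   0.   52.2  22.6]
```

Run:
```python
from h import *
bot.goto([628.3,-161.2,55],[-90,0,73]); st()
print(bot.line_to([628.3,-161.2,4.5],velocity=100,guard=10)); st("down")
command_gripper(0.0); st("grip")
bot.line_to([628.3,-161.2,105],velocity=150); bot.hold(0.1); st("up")
snap("w11")
```

```text
18.8 [ 628.31 -161.07   55.05] [-90.  -0.  73.] [0.5 0.4 0.3] 0.502
False
down 19.4583 [ 628.45 -161.26    4.37] [-90.  -0.  73.] [-0.7 -0.  -0. ] 0.503
grip 19.825 [ 629.04 -161.52    5.52] [-9.011e+01  1.000e-02  7.300e+01] [-0.9 -0.7  4.3] 0.15
up 20.7417 [ 627.19 -160.71  103.44] [-8.982e+01 -2.000e-02  7.300e+01] [ 0.8 -0.2  0.4] 0.144
```

View pics/w11.png

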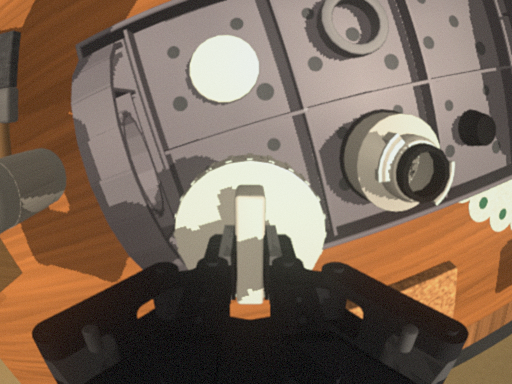

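Run:
```python
from h import *
np.set_printoptions(precision=1,suppress=True)
im=cv2.imread("pics/w11.png"); cv2.imwrite("pics/w11z.png",cv2.resize(im[150:320,160:340],None,fx=4,fy=3.5,interpolation=cv2.INTER_CUBIC) if 0 else cv2.resize(im[150:315,160:340],None,fx=3.6,fy=3.6,interpolation=cv2.INTER_CUBIC))
```

```text
(no output)
```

View pics/w11z.png

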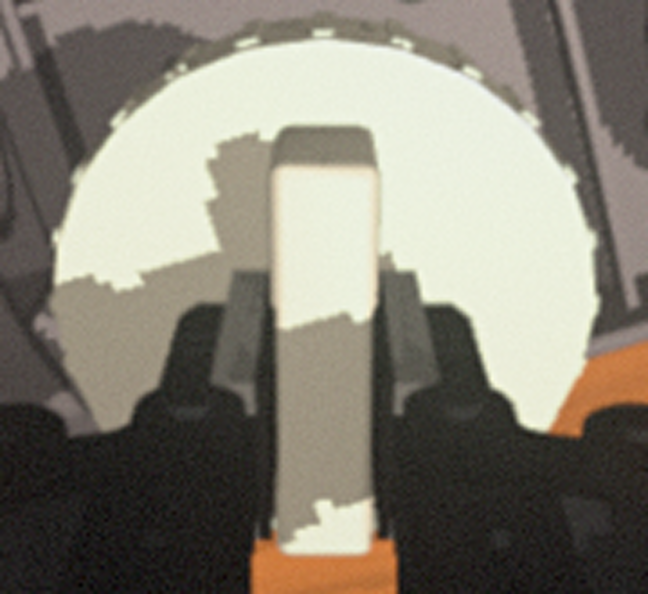

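Run:
```python
from h import *
np.set_printoptions(precision=1,suppress=True)
c=dict(np.load("w11.npz")); E=c["extrinsics"]; cam=-E[:3,:3].T@E[:3,3]; print("cam",cam)
tcp=np.array([627.19,-160.71,103.44]); a=np.radians(73+90); ax=np.array([np.cos(a),np.sin(a)]); jx=np.array([np.cos(np.radians(73)),np.sin(np.radians(73))])
g=lambda p:(round(float((p[:2]-tcp[:2])@ax),1),round(float((p[:2]-tcp[:2])@jx),1))
print("cam rel",g(cam))
for z in (147,149,151):
    print(z,g(onplane(c,249.3,196.2,z,True)),g(onplane(c,249.3,303.4,z,True)))
# tub seen again from opposite yaw: seal outer at (421,174)
print("seal",onplane(c,421,174,87,True))
```

```text
cam [ 562.1 -142.2  272.2]
cam rel (67.6, -1.3)
147 (29.8, -1.6) (-28.3, -1.6)
149 (30.4, -1.5) (-26.8, -1.6)
151 (31.0, -1.5) (-25.2, -1.6)
seal [636.3 -36.4  87. ]
```

Run:
```python
from h import *
bot.goto([638.7,-29.3,104],[-90,0,29.8]); 
bot.line_to([638.7,-29.3,76],velocity=80,guard=8); bot.hold(0.15); st()
snap("w12"); im=viewer.get_image("scene")[...,::-1]
cv2.imwrite("pics/scene12z.png",cv2.resize(im[150:260,180:320],None,fx=5,fy=5,interpolation=cv2.INTER_CUBIC))
print(telemetry.get_torque())
```

```text
22.35 [639.02 -29.41  76.26] [-9.003e+01 -3.000e-02  2.980e+01] [-0.7  0.4 -0.3] 0.148
[-0.00040867  0.00133395 -0.01538205]
```

View pics/w12.png

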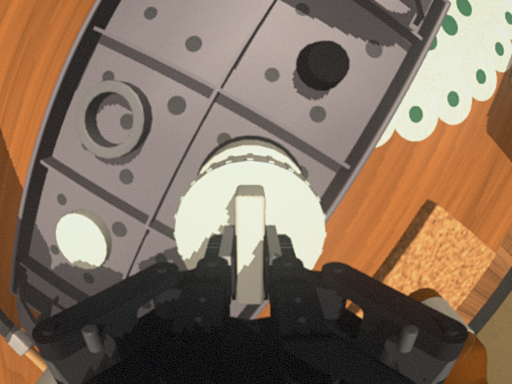

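View pics/scene12z.png

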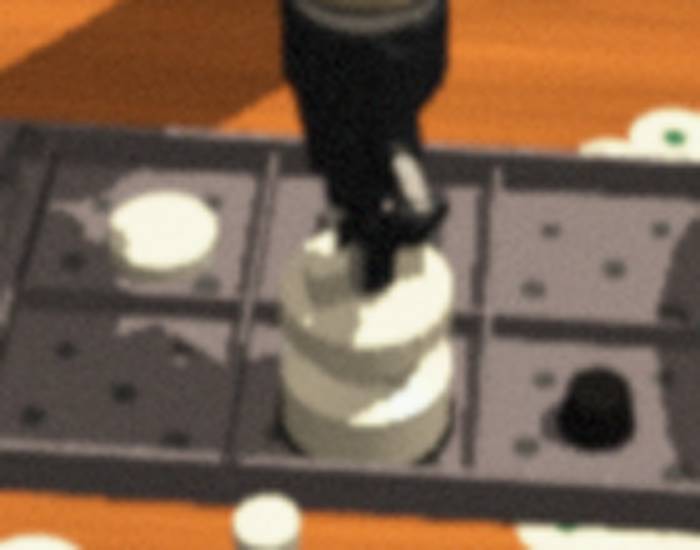

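Run:
```python
from h import *
for z in (66,62,59.5):
    g=bot.line_to([638.7,-29.3,z],velocity=50,guard=14); st(f"{z} {g}")
    if g: break
print(np.round(telemetry.get_torque(),2))
```

```text
66 False 22.8 [639.99 -29.5   66.83] [-90.1   -0.12  29.8 ] [ 0.  -0.   5.6] 0.149
62 False 23.05 [640.   -29.53  63.3 ] [-90.11  -0.12  29.8 ] [ 0.3 -0.   7.5] 0.146
59.5 False 23.3 [639.99 -29.52  61.09] [-90.11  -0.13  29.8 ] [ 0.8 -0.4  8. ] 0.146
[0.02 0.04 0.02]
```

Run:
```python
from h import *
for z in (57,56.2):
    g=bot.line_to([637.7,-29.3,z],velocity=40,guard=12); bot.hold(0.1); st(f"{z} {g}"); print(np.round(telemetry.get_torque(),2))
    if g or telemetry.get_tcp_pos()[2]<58.8: break
```

```text
57 False 23.65 [640.03 -29.53  59.21] [-90.19  -0.24  29.8 ] [1.2 0.4 8. ] 0.152
[ 0.08 -0.17 -0.03]
56.2 False 24.0 [640.04 -29.5   58.52] [-90.19  -0.24  29.8 ] [0.5 0.2 9.4] 0.145
[ 0.1  -0.09  0.  ]
```

Run:
```python
from h import *
p=[638.2,-29.3,56.2]
t0=telemetry.get_time_s()
g=bot.line_to(p,rot=[-90,0,20],velocity=40,guard=12); st(f"20 {g}"); print(np.round(telemetry.get_torque(),2))
```

```text
20 False 24.325 [639.97 -29.67  58.51] [-90.13  -0.2   19.97] [-0.1  0.3 10.4] 0.152
[ 0.    0.05 -0.12]
```

Run:
```python
from h import *
p=[638.2,-29.3,56.2]
for y in (8,-4,-16,-25,-30,-34):
    g=bot.line_to(p,rot=[-90,0,y],velocity=40,guard=12); st(f"{y} {g}"); T=telemetry.get_torque(); print(np.round(T,2))
    if g or abs(T[2])>0.5 or telemetry.get_tcp_pos()[2]>60.3: break
```

```text
8 False 24.6833 [639.89 -29.75  58.49] [-90.09  -0.21   7.97] [ 0.2 -0.3 10.3] 0.143
[-0.04  0.16 -0.11]
-4 False 25.0417 [639.84 -29.79  58.5 ] [-90.04  -0.22  -4.03] [-0.  -0.5 10.1] 0.144
[-0.08  0.18 -0.13]
-16 False 25.4 [639.82 -29.75  58.5 ] [-89.99  -0.22 -16.02] [ 0.4  0.4 10.1] 0.149
[-0.09  0.14 -0.09]
-25 False 25.7083 [639.85 -29.78  58.52] [-89.96  -0.22 -25.03] [-0.4 -0.8  9.3] 0.151
[-0.07  0.14 -0.07]
-30 False 25.9583 [639.82 -29.79  58.51] [-89.94  -0.22 -30.03] [-0.1 -0.5 10. ] 0.149
[-0.03  0.1  -0.13]
-34 False 26.2083 [639.82 -29.82  58.5 ] [-89.93  -0.21 -34.02] [ 0.2 -0.8 10. ] 0.148
[-0.06  0.13 -0.06]
```

Run:
```python
from h import *
g=bot.line_to([638.2,-29.3,56.2],rot=[-90,0,-36],velocity=40,guard=12); bot.hold(0.1); st(f"{g}"); print(np.round(telemetry.get_torque(),2))
for z in (60,62.5,64.5,66,67.5):
    g=bot.line_to([638.5,-29.3,z],velocity=40,guard=15); bot.hold(0.1); st(f"{z} {g}"); print(np.round(telemetry.get_torque(),2))
    if telemetry.get_contact_force()[2]<-3: break
```

```text
False 26.5583 [639.8  -29.83  58.51] [-89.93  -0.21 -35.99] [-0.4 -0.4 10.6] 0.145
[-0.09  0.12  0.01]
60 False 26.9083 [639.81 -29.79  61.77] [-89.95  -0.18 -35.99] [ 0.3 -0.4  7.1] 0.146
[-0.08  0.03  0.03]
62.5 False 27.2583 [639.78 -29.79  64.03] [-89.95  -0.17 -35.99] [0.1 0.  7.2] 0.146
[-0.08 -0.06  0.02]
64.5 False 27.6083 [639.77 -29.78  65.41] [-89.95  -0.16 -35.99] [ 0.9 -0.8  6. ] 0.154
[-0.2  -0.19 -0.01]
66 False 27.9583 [639.66 -29.75  65.9 ] [-89.96  -0.13 -36.  ] [ 5.5 -2.6 -0.5] 0.147
[-0.33 -0.85  0.01]
67.5 False 28.3083 [639.57 -29.72  66.14] [-89.96  -0.1  -36.02] [ 7.2 -1.9 -7.1] 0.144
[-0.42 -1.15  0.  ]
```

Run:
```python
from h import *
bot.line_to([639.6,-29.7,65.9],velocity=40); bot.hold(0.15); st()
print(np.round(telemetry.get_torque(),2))
command_gripper(0.5); st("open")
bot.line_to([639.6,-29.7,120],velocity=150); st()
bot.goto([560,-20,120],[-90,0,-90]); bot.hold(0.2); st()
snap("w13")
for n in ("scene","top"):
    im=viewer.get_image(n)[...,::-1]; cv2.imwrite(f"pics/{n}13.png",im)
im=cv2.imread("pics/scene13.png"); cv2.imwrite("pics/scene13z.png",cv2.resize(im[150:260,140:350],None,fx=3.8,fy=3.8,interpolation=cv2.INTER_CUBIC))
im=cv2.imread("pics/w13.png"); cv2.imwrite("pics/w13z.png",cv2.resize(im[40:190,180:330],None,fx=3.8,fy=3.8,interpolation=cv2.INTER_CUBIC))
```

```text
28.7083 [639.59 -29.74  65.89] [-9.0e+01 -1.0e-02 -3.6e+01] [ 3.6 -0.8 -1.3] 0.149
[-0.28 -0.55  0.05]
open 29.1083 [638.72 -29.37  65.63] [-90.04   0.1  -35.99] [ 0.2 -0.  -0.5] 0.501
 29.6167 [639.31 -29.62 120.06] [-90.   0. -36.] [-0.   0.3 -1.6] 0.5
 30.7083 [560.44 -20.12 119.78] [-89.99  -0.   -89.98] [ 0.4 -0.3 -0.3] 0.5
```

View pics/w13z.png

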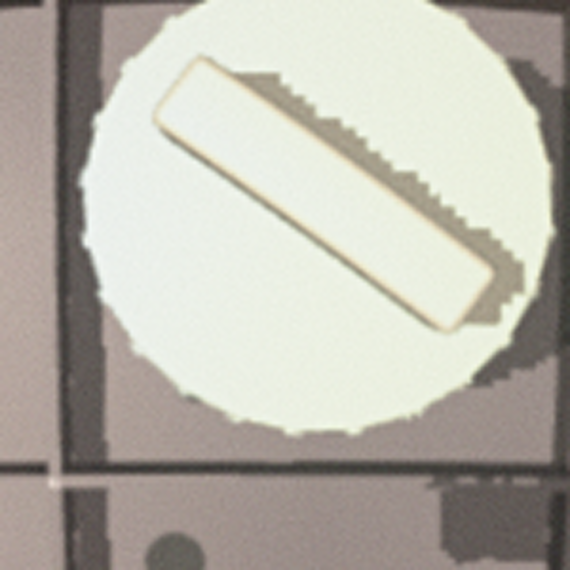

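View pics/scene13z.png

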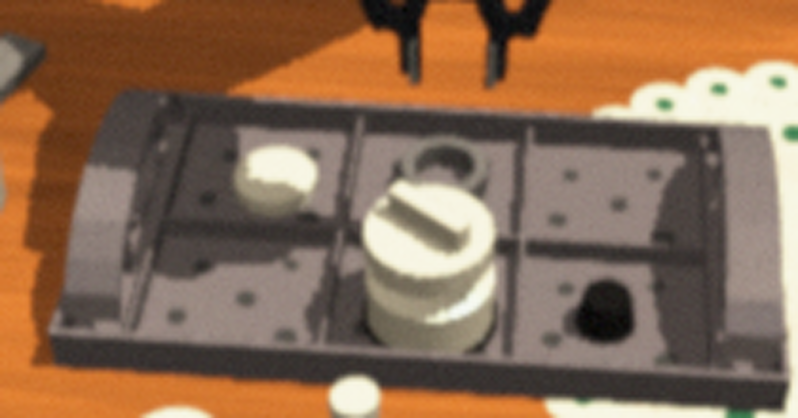

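View pics/w13.png

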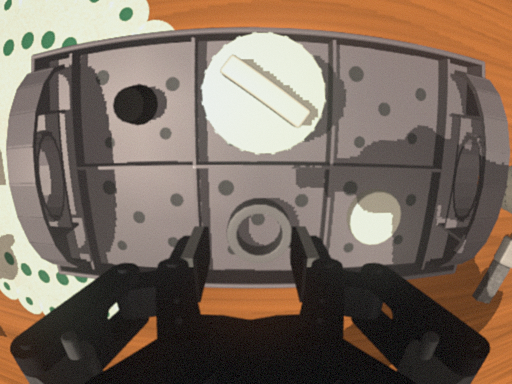

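Run:
```python
from h import *
c=dict(np.load("w13.npz")); f=lambda x,y:(180+(x+.5)/3.8-.5,40+(y+.5)/3.8-.5)
b=np.array([onplane(c,*f(*p),111,True)[:2] for p in [(200,57),(155,117),(447,330),(493,272)]])
d=(b[0]+b[1]-b[2]-b[3])/2; print(b.mean(0),np.linalg.norm(d),np.linalg.norm(b[0]-b[1]),np.degrees(np.arctan2(d[1],d[0])))
```

```text
[639.50055392 -30.682506  ] 56.70993624764132 11.787843021324473 53.75303752519552
```

Run:
```python
from h import *
st(); bot.finish_job()
```

```text
30.8583 [560.23 -20.05 119.94] [-89.99  -0.   -89.99] [ 0.1 -0.2 -0.4] 0.503
the job is handed in; nothing more can be done
```

The tablet is in the tub and the cap is on and locked. I handed the job in at 30.9 s of the 51 s allowed.

**How it went**
- **Tablet:** my first grasp closed on air, because the closed fingertips sit about 27 mm behind the stated TCP. I found this by touching the stool floor lightly, at about 6 N. I allowed for it, gripped the tablet and released it through the seal opening.
- **Cap:** I gripped it by the bar and set it over the neck with the bar 65° counter-clockwise of the lugs. I pressed the seal down about 9 mm at roughly 10 N and turned the cap clockwise. The twist moment stayed within 0.13 N m. I then let it spring up and opened the gripper clear of it.

**Last checks**
- **Lock:** before release, a light upward pull of about 7 N did not lift the cap.
- **Alignment:** the bar measured 53.8° against a lug line of 54.8°, inside the 9° of play. The cap looks level and centred.
- **Other things:** the stool items look undisturbed in the last pictures. I did not re-measure them or inspect the table items again.

**What disagreed or is less certain**
- **Fingertip position:** it did not match the stated TCP, as described above.
- **Wrist camera:** it placed the fingers about 1.4 mm to the −y side of the reported position, which I corrected for.
- **Pressing offset:** under the press the arm sat 1–2 mm off its command in x, with little side force. When I pulled up against the lock the side force reached about 7 N, and it fell to nothing on release.
- **Tablet in the tub:** I could only partly see it through the opening, but it was nowhere else in view.

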